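Turn a washed jar lid over with the spatula

TASK

One of the two white jar lids on the bench still lies with its plug (the narrower sealing side) underneath and hidden, where it cannot dry. Pick up the spatula by its handle, tip that lid up with the blade and turn it right over so that it lies flat on the bench with the plug facing up, then put the spatula back as you found it, its handle on the steel rest and its blade flat on the bench, clear of the lid. Never touch that lid with the gripper or arm, and leave the other lid, which already lies plug up, where it is.

Things in the scene. Friction and masses are not known exactly. Their poses are not given: they have to be found in the camera images.
- lid: Lid to turn: white plastic, 0.12 kg, loose; flange 110 mm across, 8 thick, over a coaxial plug 70 across, 12 high. Lies plug down: a plain disc from above, 12 mm free gap under the 20 mm overhang. Origin: centre of the plug's end face (0 over the bench now, 20 mm once turned); z from plug to flange. Blade 12 mm under the flange, moved on an arc, rolls it over its far edge; lands about 125 mm on.
- other_lid: Same kind of lid already plug up: flange on the bench, 70 mm plug with grey seal on top. Origin: centre of its underside, z up. The lids are at least 145 mm apart, one nearer the robot, one farther; which is which varies.
- spatula: Spatula, 0.16 kg, x from handle to blade (first roughly +y), z up. Origin: level with the blade's underside (on the bench), 40 mm straight below the grip point. Dark wood handle: level bar 18 wide (y), 14 thick, centred at z 40, x -130 to 65 mm; grip at x 0. Thin cranked neck; steel blade 70 wide, 2.5 thick, underside at z 0, from x 100 to its straight front edge at x 180 mm.
- rest: Fixed steel block under the spatula's handle: 50 (x) by 90 (y) by 33 mm high, centred at x -85, y 0 of this frame. Origin: on the bench, near the spatula's origin at the start; x the way the spatula points. Spatula is back when the two frames agree to about 20 mm, handle on the block, blade flat on the bench.
There are look-alikes about, which are no part of the job. What is shaped like the lid but turquoise or yellow is not meant.

How it is judged:
By the outcome, as a careful person would: the job done as asked, in the order asked, and still so for the second after the job is handed in, with the robot touching nothing.
It also fails if it takes over 51 s, if anything falls off the work surface, if the arm or the gripper's body presses on something with over 40 N, if the wrist force passes 120 N, or if a joint passes its speed limit or range.

ROBOT

A 6-joint arm with a two-finger parallel gripper is mounted at the origin on the work surface. World frame = base frame: x ahead of the robot, y to its left, z up, the work surface at z = 0. Lengths are in mm, angles in rad, forces in N, time in s.
With the tool pointing down it reaches from about 300 to 775 mm from the base axis. Payload 14.6 kg.
Tool frame: the origin (TCP) lies midway between the tips of the shut fingers; the grasp point (between the pads) lies 19 mm behind it; z points along the fingers, y is the direction in which the jaws open and shut (so a half turn about z gives the same grasp; the last joint's range is limited). The gripper opens to 94 mm and grips with 3 to 60 N. Pads are 16 mm wide; open, the fingers measure 119 mm over their backs; the gripper's body (75 mm by 177 mm) begins 78 mm behind the grasp point.
Start: joints at [1.105, 0.3, 1.521, -0, 1.321, -0.067], TCP at [213.568, 506.831, 205.446] pointing down, gripper open.
Joint ranges: [-3.03, 3.03], [-0.79, 2.21], [0.23, 2.52], [-1.04, 4.18], [0, 3.07], [-2.55, 2.55]. Speed limits (rad/s): [2.22, 2.22, 2.57, 3.14, 3.14, 3.14].

INTERFACE

Orientations are given as [roll, pitch, yaw] about the fixed x, y, z axes, in that order (R = Rz(yaw) Ry(pitch) Rx(roll)).
In Python, from cell import read_state, camera, get_calibration, sign_off gives the robot as it stands.
- The arm moves only by the tool carry_out, never from a script. Its argument "series" is a list of rows, each an object with "delta_pos": the shift along the world's x, y, z in mm, a list of three; "turn": the turn, a rotation vector about the world's x, y, z in rad, a list of three; "hand": the opening, from 0 (shut) to 1 (fully open). A call has 1 to 8 rows; each row is the pose to reach, as a shift and turn from the pose commanded when the call began; what a row does not reach only later rows make up. A row lasts 1/8 s, in which the tool goes at most 62.5 mm and 10.7 degrees, less where a joint would pass 70% of its speed; a pose out of reach is approached as far as the arm can. A call with a gripper value outside its range is refused whole. The fingers move at their own pace and stop on an object; "squeeze" is the grip in N (left out, the last holds). Time passes only in rows, so rows that repeat a pose let the fingers close. It gives the time, the measured TCP pose, the force and the opening at its end, in the units of the state.
- read_state(): the state, without advancing time (a new reading comes with each control period).
- camera(name): name is "side" or "top" or "wrist"; returns the picture (384x512x3 uint8, red, green, blue); there is no depth.
- get_calibration(name): a dict with "intrinsics" (3x3 intrinsics, pixels), "pose" (4x4, takes a point from camera to world coordinates). Camera axes: x right, y down, z forward; pixel columns grow to the right and rows downward; lengths in mm; the calibration is good to about 2 mm. A picture is of the moment at which its call begins: read the wrist's pose just before it. get_calibration takes no time and is no camera call; for the wrist camera it gives the pose at the moment of the call.
- sign_off(): hands the job in, once; it reports no verdict.
The state is a dict: "clock": time; "joints": joint angles; "qd": joint speeds; "effort": joint torques, N m; "eef_pos": TCP position; "eef_rot": TCP orientation; "wrist_force": force on the tool from outside, world axes, zero at the start; "moment": the same for the moment, N m; "finger_gap": finger opening in mm.
Only numpy, scipy, OpenCV 4.12 (cv2) and the standard library are available. Lean on these libraries where they do the work, as an engineer would, in place of code of your own. Each camera call takes 0.05 s, during which the arm holds its last target.

## Working session

There is one attempt and no reset: what is moved stays moved. The work goes in short steps, Python scripts to look and compute and a tool call to move; the robot and the scene stay as the last step left them, time stands still between calls to the robot, and variables do not carry over. Pictures are saved under pics/ and viewed, and the job is handed in when it is done.

Besides the shell and the picture viewer there is one more tool, called after "Emit:" as name(argument=value, ...), one argument or row to a line, values as JSON. carry_out: Moves the arm, as the interface text tells. Its arguments: {"type":"object","properties":{"series":{"type":"array"},"squeeze":{"type":"number"}},"required":["series"]}

```bash
mkdir -p pics; ls; python3 - <<'E'
from cell import *
import cv2,numpy as np
s=read_state();print(s)
for n in("top","side","wrist"):
    c=get_calibration(n);print(n,np.round(c["intrinsics"],1).tolist(),np.round(c["pose"],3).tolist())
    cv2.imwrite(f"pics/{n}0.png",camera(n)[:,:,::-1])
E
```

```text
pics
{'clock': 0.0, 'joints': array([ 1.10538138e+00,  3.00488531e-01,  1.52160765e+00, -3.95286000e-05,
        1.32068250e+00, -6.66106597e-02]), 'qd': array([ 1.09510755e-03,  8.40194568e-04, -2.12003072e-05, -5.29708906e-04,
        5.38970697e-04,  1.19178232e-03]), 'effort': array([ 7.22408895e-04, -5.31803513e+01, -3.52744102e+01,  7.08603440e-02,
        2.43866531e-02, -4.72552301e-05]), 'eef_pos': array([213.47017779, 506.58948325, 204.86552882]), 'eef_rot': array([-3.14040672e+00, -4.07410425e-05,  2.74279814e+00]), 'wrist_force': array([ 0.40749054, -0.02855877,  0.29568005]), 'moment': array([ 0.04701228, -0.03091722, -0.02643483]), 'finger_gap': 94.06854386242404}
top [[399.8, 0.0, 260.6], [0.0, 399.8, 193.2], [0.0, 0.0, 1.0]] [[0.003, -0.999, 0.054, 550.928], [-0.999, -0.001, 0.036, -86.435], [-0.036, -0.054, -0.998, 1084.389], [0.0, 0.0, 0.0, 1.0]]
side [[394.6, 0.0, 247.0], [0.0, 394.6, 186.8], [0.0, 0.0, 1.0]] [[-0.971, -0.163, 0.176, 464.465], [-0.239, 0.674, -0.699, 624.318], [-0.005, -0.72, -0.694, 699.924], [0.0, 0.0, 0.0, 1.0]]
wrist [[327.5, 0.0, 251.9], [0.0, 327.5, 191.5], [0.0, 0.0, 1.0]] [[0.388, 0.886, 0.255, 139.621], [0.922, -0.372, -0.108, 537.574], [-0.001, 0.277, -0.961, 384.453], [0.0, 0.0, 0.0, 1.0]]
```

View pics/top0.png

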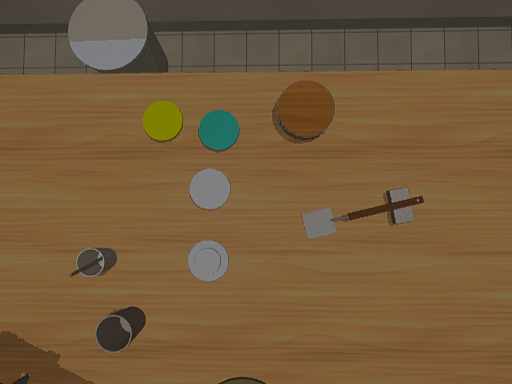

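View pics/side0.png

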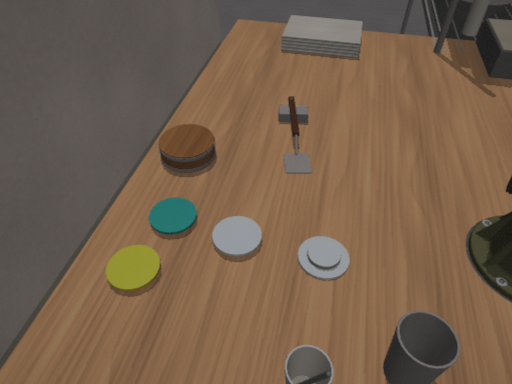

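View pics/wrist0.png

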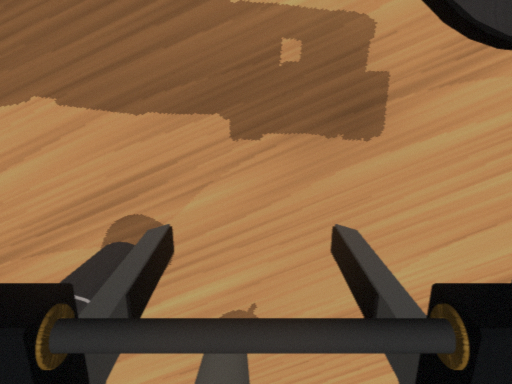

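```bash
cat > h.py <<'E'
from cell import *
import cv2,numpy as np
def p2w(n,u,v,z,cal=None):
    c=cal or get_calibration(n);K=np.array(c["intrinsics"]);T=np.array(c["pose"])
    d=T[:3,:3]@np.linalg.solve(K,[u,v,1]);o=T[:3,3]
    return o+d*(z-o[2])/d[2]
def w2p(n,P,cal=None):
    c=cal or get_calibration(n);K=np.array(c["intrinsics"]);T=np.array(c["pose"])
    q=K@(T[:3,:3].T@(np.array(P,float)-T[:3,3]));return q[:2]/q[2]
E
python3 - <<'E'
from h import *
im=cv2.imread("pics/top0.png")
a=cv2.resize(im[180:250,290:430],None,fx=5,fy=5,interpolation=cv2.INTER_CUBIC)
cv2.imwrite("pics/c1.png",a)
hsv=cv2.cvtColor(im,cv2.COLOR_BGR2HSV)
m=((hsv[:,:,1]<60)&(hsv[:,:,2]>110)).astype(np.uint8)
n,l,st,ce=cv2.connectedComponentsWithStats(m)
for i in range(1,n):
    if st[i,4]>40: print(st[i],ce[i])
E
```

```text
[  68    0   79   70 4541] [107.20722308  32.41136314]
[ 190  169   40   40 1288] [209.37965839 188.58462733]
[390 188  20  15 201] [399.23383085 194.53731343]
[302 207  34  32 750] [318.464      223.00533333]
[394 206  20  18 246] [403.51626016 214.53658537]
[ 188  240   40   41 1268] [207.54968454 260.35488959]
[ 93 249  11  27  62] [100.08064516 260.58064516]
[120 317  11  15  48] [125.125      324.77083333]
```

View pics/c1.png

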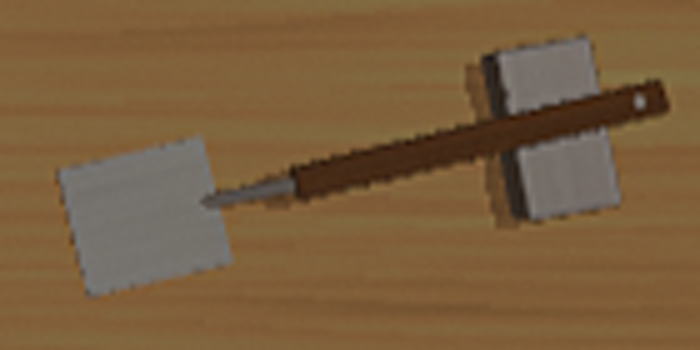

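```bash
python3 - <<'E'
from h import *
cal=get_calibration("top")
f=lambda x,y,z:p2w("top",x/5+290-.4,y/5+180-.4,z,cal)[:2]
B=np.array([f(*p,2.5) for p in((60,170),(203,137),(232,262),(92,296))]);print("blade",B.round(1).tolist(),B.mean(0).round(1))
R=np.array([f(*p,33) for p in((498,55),(588,37),(620,205),(530,220))]);print("rest",R.round(1).tolist(),R.mean(0).round(1))
H=np.array([f(*p,47) for p in((294,184),(666,95))]);print("handle",H.round(1).tolist())
def yaw(d):return np.arctan2(d[1],d[0])
fr=(B[0]+B[3])/2;bk=(B[1]+B[2])/2
print("yaw blade",yaw(fr-bk),np.linalg.norm(fr-bk),"handle",yaw(H[0]-H[1]),np.linalg.norm(H[0]-H[1]),"rest",yaw(R[0]+R[3]-R[1]-R[2]))
print("blade-handleend",yaw(B.mean(0)-H[1]))
y=yaw(B.mean(0)-H[1]);d=np.array([np.cos(y),np.sin(y)])
print("origin from blade",B.mean(0)-140*d,"from handle end",H[1]+130*d,"from front",H[0]-65*d,"from rest",R.mean(0)+85*d)
im=cv2.imread("pics/top0.png");hsv=cv2.cvtColor(im,cv2.COLOR_BGR2HSV)
m=((hsv[:,:,1]<80)&(hsv[:,:,2]>80)).astype(np.uint8)
n,l,st,ce=cv2.connectedComponentsWithStats(m)
for i in range(1,n):
    for z in (8,20):
      if st[i,4]>900:print(st[i],z,p2w("top",*ce[i],z,cal),st[i,4]**.5)
      if st[i,4]>900:
        c=max(cv2.findContours((l==i).astype(np.uint8),0,1)[0],key=len)
        (u,v),r=cv2.minEnclosingCircle(c);print(u,v,r,p2w("top",u,v,z,cal))
E
```

```text
blade [[554.9, -157.7], [572.8, -234.5], [505.9, -249.5], [487.4, -174.6]] [ 530.2 -204.1]
rest [[615.2, -383.4], [624.6, -429.9], [537.4, -444.8], [529.5, -398.6]] [ 576.7 -414.2]
handle [[547.8, -274.7], [593.9, -464.3]]
yaw blade 1.8066518384305483 77.93772427807917 handle 1.8090759814112116 195.05695298718788 rest 1.755544154545941
blade-handleend 1.810637631891416
origin from blade [ 563.47764075 -340.05458926] from handle end [ 562.97700256 -338.00739546] from front [ 563.25942135 -337.87994396] from rest [ 556.47771271 -331.62603685]
[  55    0   93   73 5304] 8 [1052.5253082   397.18858576    8.        ] 72.8285658241325
98.0 36.0 51.86531066894531 [1049.9608511   409.49735298    8.        ]
[  55    0   93   73 5304] 20 [1046.93330583  391.79696127   20.        ] 72.8285658241325
98.0 36.0 51.86531066894531 [1044.39743829  403.96850556   20.        ]
[445  31  33  32 998] 8 [1006.5747635  -587.93093965    8.        ] 31.591137997862628
461.0 46.5 21.59292221069336 [1007.02285379 -588.16531745    8.        ]
[445  31  33  32 998] 20 [1001.49503567 -582.34006852   20.        ]
[... 3484 characters left out ...]
38583  91.62333346   8.        ] 36.26292872893749
209.307373046875 188.50819396972656 20.57802391052246 [622.17471456  92.04065838   8.        ]
[ 189  168   41   42 1315] 20 [621.28912857  89.63826925  20.        ] 36.26292872893749
209.307373046875 188.50819396972656 20.57802391052246 [621.38042798  90.05094167  20.        ]
[ 188  240   41   41 1326] 8 [429.30389624  94.22743346   8.        ] 36.41428291206625
207.73809814453125 260.1309509277344 20.681123733520508 [429.34967099  94.40366002   8.        ]
[ 188  240   41   41 1326] 20 [430.65980856  92.21333773  20.        ] 36.41428291206625
207.73809814453125 260.1309509277344 20.681123733520508 [430.705073    92.38759965  20.        ]
```

Emit:
carry_out(
  series=[
    {"delta_pos":[22,-52,0],"turn":[0,0,-0.06],"hand":1},
    {"delta_pos":[44,-105,0],"turn":[0,0,-0.12],"hand":1},
    {"delta_pos":[66,-158,0],"turn":[0,0,-0.18],"hand":1},
    {"delta_pos":[88,-211,0],"turn":[0,0,-0.24],"hand":1},
    {"delta_pos":[110,-264,0],"turn":[0,0,-0.3],"hand":1},
    {"delta_pos":[132,-317,0],"turn":[0,0,-0.36],"hand":1},
    {"delta_pos":[154,-370,0],"turn":[0,0,-0.42],"hand":1},
    {"delta_pos":[176,-423,0],"turn":[0,0,-0.48],"hand":1},
  ],
)

```text
clock: 1.15
eef_pos: [389.9, 82.0, 205.6]
eef_rot: [3.141, 0.0, 2.261]
wrist_force: [0.8, 0.8, 0.7]
finger_gap: 94.4
```

Emit:
carry_out(
  series=[
    {"delta_pos":[22,-52,-5],"turn":[0,0,-0.06],"hand":1},
    {"delta_pos":[44,-105,-10],"turn":[0,0,-0.12],"hand":1},
    {"delta_pos":[66,-158,-15],"turn":[0,0,-0.18],"hand":1},
    {"delta_pos":[88,-211,-20],"turn":[0,0,-0.24],"hand":1},
    {"delta_pos":[110,-264,-30],"turn":[0,0,-0.3],"hand":1},
    {"delta_pos":[132,-317,-40],"turn":[0,0,-0.36],"hand":1},
    {"delta_pos":[154,-370,-50],"turn":[0,0,-0.42],"hand":1},
    {"delta_pos":[174,-422,-60],"turn":[0,0,-0.453],"hand":1},
  ],
)

```text
clock: 2.15
eef_pos: [564.0, -339.9, 144.7]
eef_rot: [-3.141, -0.0, 1.808]
wrist_force: [-0.6, 0.5, 1.0]
finger_gap: 94.1
```

```bash
python3 - <<'E'
from h import *
s=read_state();print(s['eef_pos'],s['eef_rot'],s['joints'])
cal=get_calibration("wrist")
im=camera("wrist")[:,:,::-1].copy()
y=1.81;o=np.array([563.2,-338.5]);d=np.array([np.cos(y),np.sin(y)]);e=np.array([-d[1],d[0]])
cv2.imwrite("pics/w1raw.png",im)
for (a,b,z) in [(180,35,2.5),(180,-35,2.5),(100,35,2.5),(100,-35,2.5),(65,9,47),(65,-9,47),(0,9,47),(0,-9,47),(30,9,47),(30,-9,47)]:
    u=w2p("wrist",[*(o+a*d+b*e),z],cal);print(a,b,u.round(1))
    cv2.circle(im,tuple(int(round(t)) for t in u),3,(0,0,255),1)
cv2.imwrite("pics/w1.png",im)
E
```

```text
[ 563.96895666 -339.92170484  144.71149027] [-3.14136179e+00 -3.55841580e-04  1.80820715e+00] [-5.98063577e-01  5.92335793e-01  1.24609656e+00  6.99803728e-05
  1.30357907e+00 -8.35492937e-01]
180 35 [209.8 -25.9]
180 -35 [291.4 -26.1]
100 35 [213.  73.]
100 -35 [288.6  72.9]
65 9 [239.8 114.1]
65 -9 [261.6 114.1]
0 9 [240.7 190. ]
0 -9 [261.1 189.9]
30 9 [240.3 156.2]
30 -9 [261.4 156.2]
```

View pics/w1.png

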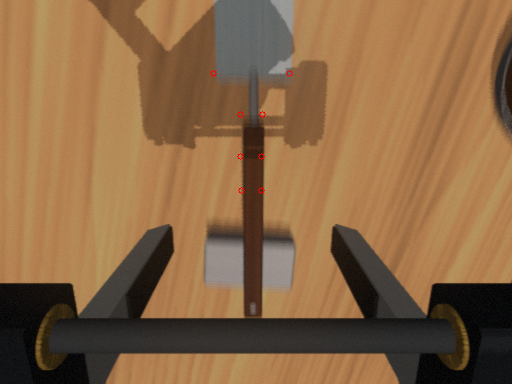

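```bash
python3 - <<'E'
from h import *
s=read_state();print(s['clock'],s['eef_pos'],s['qd'].round(3))
cal=get_calibration("wrist")
im=camera("wrist")[:,:,::-1].copy()
cv2.imwrite("pics/w2raw.png",im)
cv2.imwrite("pics/w2.png",cv2.resize(im[60:330,190:310],None,fx=2.2,fy=2.2,interpolation=cv2.INTER_CUBIC))
f=lambda u,v,z:p2w("wrist",u,v,z,cal).round(1)
y=1.81;o=np.array([563.2,-338.5]);d=np.array([np.cos(y),np.sin(y)]);e=np.array([-d[1],d[0]])
for (a,b,z) in [(-130,0,47),(-130,0,33),(-110,45,33),(-110,-45,33),(-60,45,33),(-60,-45,33)]:
    print(a,b,w2p("wrist",[*(o+a*d+b*e),z],cal).round(1))
E
```

```text
2.2 [ 563.86362504 -344.75847381  141.65307405] [ 0.038 -0.081  0.159 -0.    -0.031  0.024]
-130 0 [253.2 314.4]
-130 0 [253.2 305.7]
-110 45 [208.1 288.6]
-110 -45 [298.1 288.2]
-60 45 [205.9 242.7]
-60 -45 [299.8 242.3]
```

View pics/w2.png

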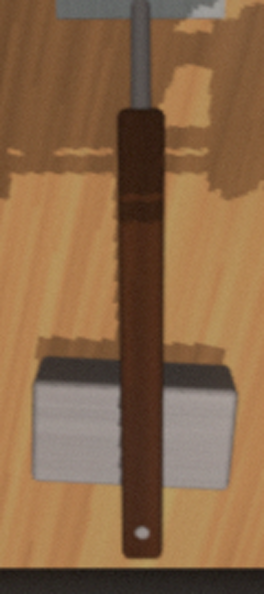

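Emit:
carry_out(
  series=[
    {"delta_pos":[0,0,-30],"turn":[0,0,0],"hand":1},
    {"delta_pos":[0,0,-65],"turn":[0,0,0],"hand":1},
    {"delta_pos":[0,0,-95],"turn":[0,0,0],"hand":1},
    {"delta_pos":[0,0,-115],"turn":[0,0,0],"hand":1},
    {"delta_pos":[0,0,-124],"turn":[0,0,0],"hand":1},
    {"delta_pos":[0,0,-124],"turn":[0,0,0],"hand":1},
    {"delta_pos":[0,0,-124],"turn":[0,0,0],"hand":0.4},
    {"delta_pos":[0,0,-124],"turn":[0,0,0],"hand":0.3},
  ],
  squeeze=50,
)

```text
clock: 3.25
eef_pos: [563.9, -338.4, 22.4]
eef_rot: [3.141, 0.001, 1.81]
wrist_force: [0.3, -0.1, 0.2]
finger_gap: 77.4
```

Emit:
carry_out(
  series=[
    {"delta_pos":[0,0,0],"turn":[0,0,0],"hand":0.2},
    {"delta_pos":[0,0,0],"turn":[0,0,0],"hand":0.1},
    {"delta_pos":[0,0,0],"turn":[0,0,0],"hand":0},
    {"delta_pos":[0,0,0],"turn":[0,0,0],"hand":0},
    {"delta_pos":[0,0,0],"turn":[0,0,0],"hand":0},
  ],
)

```text
clock: 3.88
eef_pos: [563.6, -338.2, 21.4]
eef_rot: [-3.142, -0.0, 1.81]
wrist_force: [-0.1, -0.2, -0.4]
finger_gap: 27.2
```

Emit:
carry_out(
  series=[
    {"delta_pos":[0,0,0],"turn":[0,0,0],"hand":0},
    {"delta_pos":[0,0,0],"turn":[0,0,0],"hand":0},
    {"delta_pos":[0,0,0],"turn":[0,0,0],"hand":0},
    {"delta_pos":[0,0,0],"turn":[0,0,0],"hand":0},
  ],
)

```text
clock: 4.38
eef_pos: [563.6, -338.2, 21.4]
eef_rot: [3.142, 0.0, 1.81]
wrist_force: [0.6, -0.5, -0.6]
finger_gap: 17.6
```

Emit:
carry_out(
  series=[
    {"delta_pos":[0,0,12],"turn":[0,0,0],"hand":0},
    {"delta_pos":[0,0,30],"turn":[0,0,0],"hand":0},
    {"delta_pos":[10,25,45],"turn":[0,0,-0.04],"hand":0},
    {"delta_pos":[22,62,50],"turn":[0,0,-0.09],"hand":0},
    {"delta_pos":[36,100,50],"turn":[0,0,-0.15],"hand":0},
    {"delta_pos":[48,132,50],"turn":[0,0,-0.2],"hand":0},
    {"delta_pos":[55,152,50],"turn":[0,0,-0.23],"hand":0},
    {"delta_pos":[57,158,50],"turn":[0,0,-0.239],"hand":0},
  ],
)

```text
clock: 5.38
eef_pos: [621.1, -179.2, 72.7]
eef_rot: [3.14, 0.0, 1.572]
wrist_force: [0.4, -0.1, -1.4]
finger_gap: 17.3
```

Emit:
carry_out(
  series=[
    {"delta_pos":[0,0,0],"turn":[0,0,0],"hand":0},
    {"delta_pos":[0,0,0],"turn":[0,0,0],"hand":0},
    {"delta_pos":[0,0,0],"turn":[0,0,0],"hand":0},
  ],
)

```text
clock: 5.75
eef_pos: [620.3, -180.9, 71.5]
eef_rot: [-3.142, 0.0, 1.57]
wrist_force: [0.6, 0.7, -2.2]
finger_gap: 17.5
```

```bash
cat > look.py <<'E'
from h import *
import sys
tag=sys.argv[1]
s=read_state();print(s['clock'],s['eef_pos'].round(1),s['eef_rot'].round(3),s['wrist_force'].round(2),s['moment'].round(3),s['finger_gap'])
for n in sys.argv[2:]:
    c=get_calibration(n);np.save(f"pics/{tag}_{n}.npy",c["pose"])
    im=camera(n)[:,:,::-1];cv2.imwrite(f"pics/{tag}_{n}.png",im)
E
python3 look.py a wrist side top; python3 - <<'E'
from h import *
a=cv2.imread("pics/a_side.png")[90:280,190:390];b=cv2.imread("pics/a_top.png")[140:280,150:350]
cv2.imwrite("pics/a_s.png",cv2.resize(a,None,fx=3,fy=3,interpolation=2))
cv2.imwrite("pics/a_t.png",cv2.resize(b,None,fx=4,fy=4,interpolation=2))
E
```

```text
5.75 [ 620.3 -180.9   71.5] [-3.142  0.     1.57 ] [ 0.55  0.72 -2.24] [-0.188  0.084 -0.034] 17.453159638756127
```

View pics/a_wrist.png

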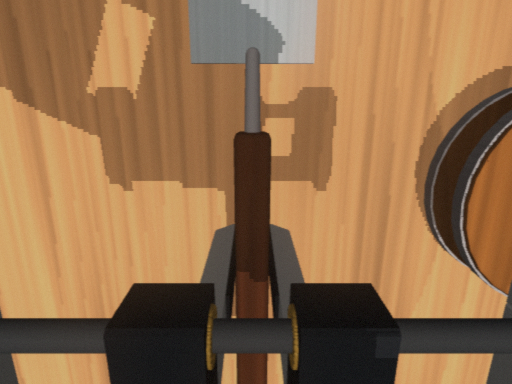

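View pics/a_s.png

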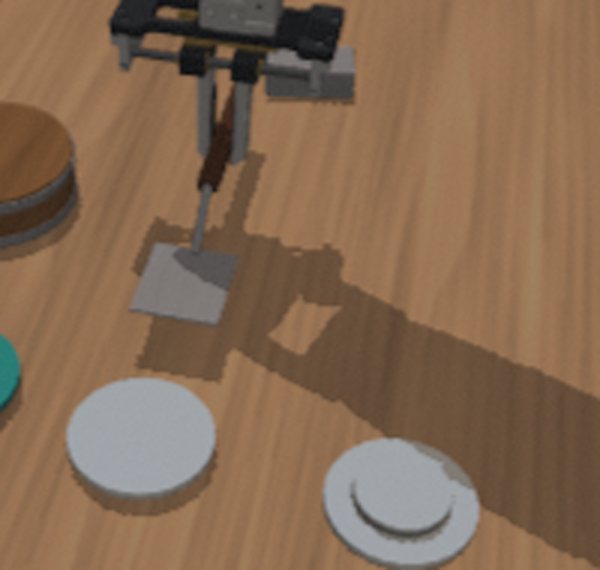

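View pics/a_t.png

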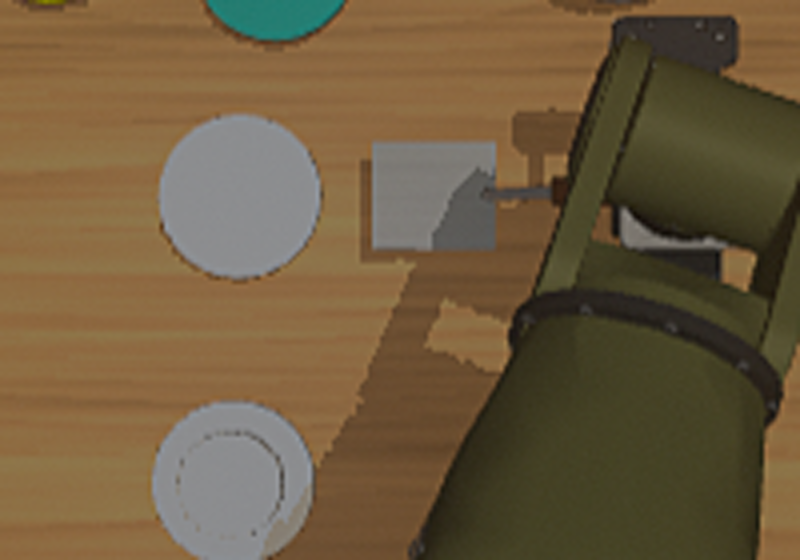

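```bash
python3 - <<'E'
from h import *
from scipy.optimize import least_squares
from scipy.spatial.transform import Rotation as R
S={n:get_calibration(n) for n in("side","top","wrist")}
S["wrist"]["pose"]=np.load("pics/a_wrist.npy")
obs=[]
sc=lambda u,v:(u/3+190-.3,v/3+90-.3)
tc=lambda u,v:(u/4+150-.4,v/4+140-.4)
# blade corners: left(front,+y side etc): spatula x=+y world, spatula y=-x world
# side image: left = +x world
m={"fp":(180,-35,2.5),"fm":(180,35,2.5),"bp":(100,-35,2.5),"bm":(100,35,2.5)}
obs+= [("side","bp",sc(153,245)),("side","bm",sc(238,258)),("side","fm",sc(218,324)),("side","fp",sc(131,311))]
obs+= [("top","fp",tc(372,142)),("top","bp",tc(495,142)),("top","bm",tc(495,250)),("top","fm",tc(373,249))]
obs+= [("wrist","bm",(190,63)),("wrist","bp",(316,63))]
def P(q,k):
    return q[:3]+R.from_euler("xyz",[q[3],q[4],q[5]]).apply(np.array(m[k])) if 0 else q[:3]+ (R.from_euler("z",np.pi/2+q[5])*R.from_euler("y",-q[4])*R.from_euler("x",q[3])).apply(m[k])
f=lambda q:np.concatenate([w2p(n,P(q,k),S[n])-np.array(o) for n,k,o in obs])
q0=np.array([620.5,-180.6,50.,0,0,0])
print(f(q0).reshape(-1,2).round(1).tolist())
r=least_squares(f,q0,x_scale=[1,1,1,.01,.01,.01]);print(r.x.round(3),r.fun.reshape(-1,2).round(1).tolist())
for k in m:print(k,P(r.x,k).round(1))
E
```

```text
[[0.8, -0.8], [0.2, -0.7], [-0.1, 0.0], [-0.5, -0.7], [-0.5, -0.5], [-0.4, -0.5], [-0.5, -0.5], [-0.9, -0.3], [-0.9, -3.0], [-3.1, -3.0]]
[ 6.22154e+02 -1.82071e+02  5.31560e+01  9.00000e-03 -3.30000e-02
  7.00000e-03] [[0.5, -1.1], [-0.0, -1.3], [-0.1, 0.3], [-0.5, -0.1], [0.1, -0.6], [0.0, -0.9], [0.2, -0.9], [-0.2, -0.5], [0.9, 0.2], [-1.6, -0.6]]
fp [655.9  -1.9  49.4]
fm [585.9  -2.3  50. ]
bp [656.5 -81.8  52. ]
bm [586.5 -82.3  52.6]
```

Emit:
carry_out(
  series=[
    {"delta_pos":[0,5,-20],"turn":[0,0,0],"hand":0},
    {"delta_pos":[0,12,-36],"turn":[0,0,0],"hand":0},
    {"delta_pos":[0,18,-43],"turn":[0,0,0],"hand":0},
    {"delta_pos":[0,20,-45],"turn":[0,0,0],"hand":0},
    {"delta_pos":[0,20,-45],"turn":[0,0,0],"hand":0},
    {"delta_pos":[0,20,-45],"turn":[0,0,0],"hand":0},
  ],
)

```text
clock: 6.65
eef_pos: [620.8, -160.4, 27.0]
eef_rot: [3.141, 0.0, 1.571]
wrist_force: [-0.8, 0.7, -1.5]
finger_gap: 17.6
```

```bash
python3 look.py b side top; python3 - <<'E'
from h import *
a=cv2.imread("pics/b_side.png")[140:280,180:340];b=cv2.imread("pics/b_top.png")[160:220,180:280]
cv2.imwrite("pics/b_s.png",cv2.resize(a,None,fx=4,fy=4,interpolation=2))
cv2.imwrite("pics/b_t.png",cv2.resize(b,None,fx=7,fy=7,interpolation=2))
E
```

```text
6.65 [ 620.8 -160.4   27. ] [3.141 0.    1.571] [-0.79  0.71 -1.5 ] [-0.193  0.038 -0.032] 17.611952249493964
```

View pics/b_s.png

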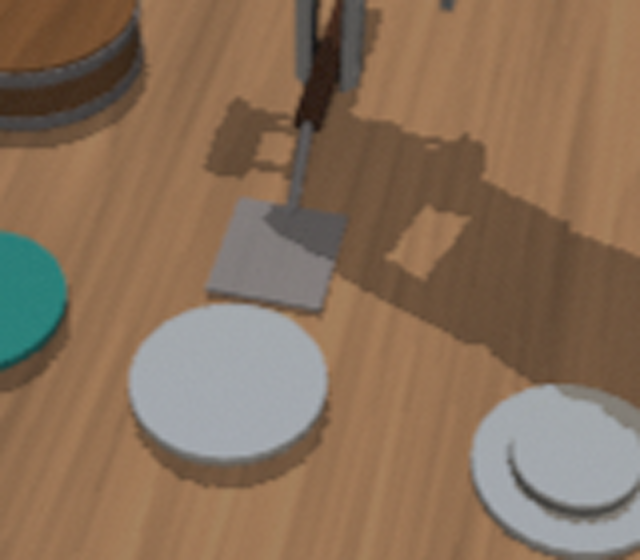

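View pics/b_t.png

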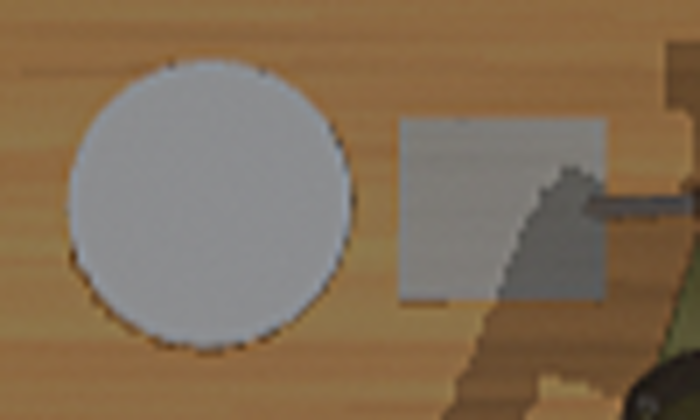

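```bash
python3 - <<'E'
from h import *
t=lambda u,v,z:p2w("top",u/7+180-.43,v/7+160-.43,z).round(1)
print("lid edges y",t(351,205,20),t(68,205,20),"x",t(210,60,20),t(210,348,20),"blade front",t(399,118,7),t(399,300,7))
c=lambda u,v,z:p2w("side",u/4+180-.4,v/4+140-.4,z).round(1)
print("blade front z7",c(207,290,7),c(320,305,7),"z3",c(207,290,3),c(320,305,3),"lid left/right",c(129,380,20),c(327,380,20))
E
```

```text
lid edges y [620.5  35.1  20. ] [620.4 144.1  20. ] x [676.3  89.9  20. ] [565.7  88.8  20. ] blade front [655.1  18.2   7. ] [584.6  17.7   7. ]
blade front z7 [655.2  19.4   7. ] [587.5  15.3   7. ] z3 [656.3  15.9   3. ] [588.2  11.8   3. ] lid left/right [675.6 105.6  20. ] [569.4  79.9  20. ]
```

Emit:
carry_out(
  series=[
    {"delta_pos":[0,5,0],"turn":[0,0,0],"hand":0},
    {"delta_pos":[0,11,0],"turn":[0,0,0],"hand":0},
    {"delta_pos":[0,17,0],"turn":[0,0,0],"hand":0},
    {"delta_pos":[0,23,0],"turn":[0,0,0],"hand":0},
    {"delta_pos":[0,28,0],"turn":[0,0,0],"hand":0},
    {"delta_pos":[0,30,0],"turn":[0,0,0],"hand":0},
    {"delta_pos":[0,30,0],"turn":[0,0,0],"hand":0},
    {"delta_pos":[0,30,0],"turn":[0,0,0],"hand":0},
  ],
)

```text
clock: 7.75
eef_pos: [620.6, -130.3, 26.5]
eef_rot: [3.142, 0.0, 1.571]
wrist_force: [0.4, 0.2, -1.2]
finger_gap: 17.6
```

```bash
cat > crop.py <<'E'
import cv2,sys
t=sys.argv[1]
a=cv2.imread(f"pics/{t}_side.png")[130:290,170:350];b=cv2.imread(f"pics/{t}_top.png")[160:280,130:280]
cv2.imwrite(f"pics/{t}_s.png",cv2.resize(a,None,fx=4,fy=3.7,interpolation=2))
cv2.imwrite(f"pics/{t}_t.png",cv2.resize(b,None,fx=4,fy=4,interpolation=2))
E
python3 look.py c side top; python3 crop.py c
python3 - <<'E'
import numpy as np
# tip-top path (rel to tip start y=48)
def tip(th,a=13,yc=90):
    t=np.radians(th)
    if th<=31: return yc+35-(90-a)*np.cos(t)+12*np.sin(t),(90-a)*np.sin(t)+12*np.cos(t)
    if th<=90: return yc+58.3-(110-a)*np.cos(t),(110-a)*np.sin(t)
    p=t-np.pi/2; return yc+66.3-8*np.cos(p)+(110-a)*np.sin(p),8*np.sin(p)+(110-a)*np.cos(p)
for th in list(range(0,91,6))+[95,100,105,110,115,120]:
    y,z=tip(th);print(th,"dy %.1f dz %.1f"%(y-48,z-7))
E
```

```text
7.75 [ 620.6 -130.3   26.5] [3.142 0.    1.571] [ 0.41  0.21 -1.17] [-0.139  0.076 -0.002] 17.591492975988476
0 dy 0.0 dz 5.0
6 dy 1.7 dz 13.0
12 dy 4.2 dz 20.7
18 dy 7.5 dz 28.2
24 dy 11.5 dz 35.3
30 dy 16.3 dz 41.9
36 dy 21.8 dz 50.0
42 dy 28.2 dz 57.9
48 dy 35.4 dz 65.1
54 dy 43.3 dz 71.5
60 dy 51.8 dz 77.0
66 dy 60.8 dz 81.6
72 dy 70.3 dz 85.3
78 dy 80.1 dz 87.9
84 dy 90.2 dz 89.5
90 dy 100.3 dz 90.0
95 dy 108.8 dz 90.3
100 dy 117.3 dz 89.9
105 dy 125.7 dz 88.8
110 dy 134.0 dz 86.9
115 dy 142.0 dz 84.3
120 dy 149.9 dz 81.0
```

View pics/c_s.png

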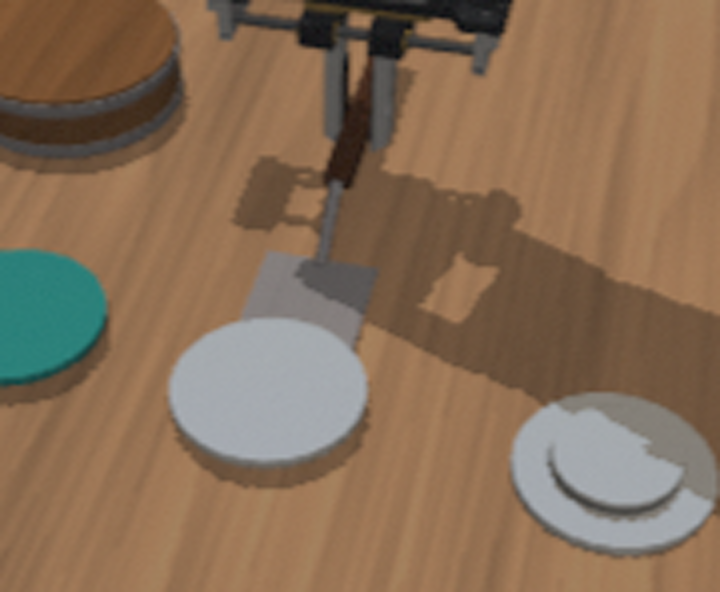

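Emit:
carry_out(
  series=[
    {"delta_pos":[0,0,4],"turn":[0,0,0],"hand":0},
    {"delta_pos":[0,1,9],"turn":[0,0,0],"hand":0},
    {"delta_pos":[0,2,15],"turn":[0,0,0],"hand":0},
    {"delta_pos":[0,4,21],"turn":[0,0,0],"hand":0},
    {"delta_pos":[0,7,28],"turn":[0,0,0],"hand":0},
    {"delta_pos":[0,11,35],"turn":[0,0,0],"hand":0},
    {"delta_pos":[0,16,42],"turn":[0,0,0],"hand":0},
    {"delta_pos":[0,18,44],"turn":[0,0,0],"hand":0},
  ],
)

```text
clock: 8.85
eef_pos: [620.8, -111.8, 71.1]
eef_rot: [3.141, 0.0, 1.571]
wrist_force: [-0.1, -0.2, -1.6]
finger_gap: 17.5
```

```bash
python3 look.py d side top wrist; python3 crop.py d
```

```text
8.85 [ 620.8 -111.8   71.1] [3.141 0.    1.571] [-0.13 -0.22 -1.65] [-0.375  0.088 -0.034] 17.46514440778679
```

View pics/d_s.png

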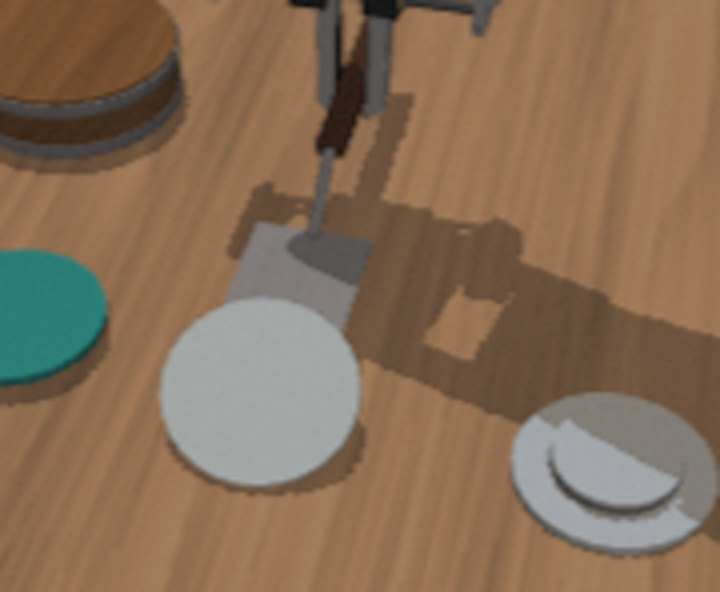

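View pics/d_t.png

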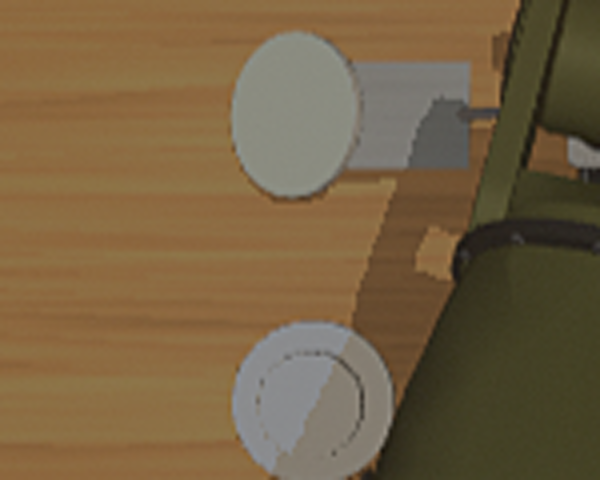

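```bash
python3 - <<'E'
from h import *
t=lambda u,v,z:p2w("top",u/4+130-.4,v/4+160-.4,z).round(1)
print("far rim",t(232,115,7),"near rim",t(358,115,62),"near rim z66",t(358,115,66),"blade back",t(470,115,51.5))
# predicted top-face rim pts at th=31.5
th=np.radians(32);C=148.3
for a,b in((0,8),(110,8),(110,0)):
    print(C-a*np.cos(th)+b*np.sin(th), a*np.sin(th)+b*np.cos(th))
E
```

```text
far rim [622.7 151.6   7. ] near rim [619.   57.7  62. ] near rim z66 [618.7  57.2  66. ] blade back [619.7 -13.7  51.5]
152.53935411386564 6.784384769251408
59.2540635366588 65.07550383490394
55.01470942279316 58.29111906565254
```

Emit:
carry_out(
  series=[
    {"delta_pos":[0,4,6],"turn":[0,0,0],"hand":0},
    {"delta_pos":[0,10,14],"turn":[0,0,0],"hand":0},
    {"delta_pos":[0,17,21],"turn":[0,0,0],"hand":0},
    {"delta_pos":[0,25,27.5],"turn":[0,0,0],"hand":0},
    {"delta_pos":[0,34,33],"turn":[0,0,0],"hand":0},
    {"delta_pos":[0,41,37],"turn":[0,0,0],"hand":0},
    {"delta_pos":[0,46,39],"turn":[0,0,0],"hand":0},
    {"delta_pos":[0,48,39.5],"turn":[0,0,0],"hand":0},
  ],
)

```text
clock: 10.0
eef_pos: [620.6, -63.9, 110.0]
eef_rot: [3.142, 0.0, 1.571]
wrist_force: [-0.1, -1.0, -2.0]
finger_gap: 17.5
```

```bash
python3 look.py e side top; python3 crop.py e
```

```text
10.0 [620.6 -63.9 110. ] [3.142 0.    1.571] [-0.09 -0.96 -2.03] [-0.24   0.03   0.001] 17.45486721117299
```

View pics/e_s.png

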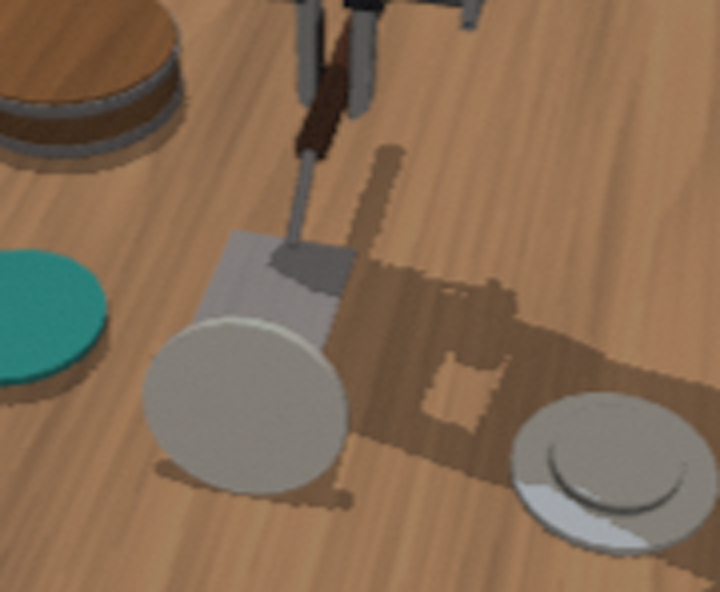

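View pics/e_t.png

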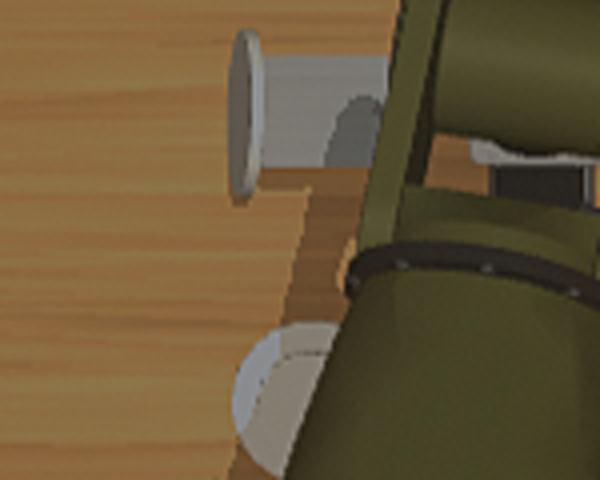

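Emit:
carry_out(
  series=[
    {"delta_pos":[0,5,2],"turn":[0,0,0],"hand":0},
    {"delta_pos":[0,13,4],"turn":[0,0,0],"hand":0},
    {"delta_pos":[0,22,5.5],"turn":[0,0,0],"hand":0},
    {"delta_pos":[0,31,6.5],"turn":[0,0,0],"hand":0},
    {"delta_pos":[0,40,6.5],"turn":[0,0,0],"hand":0},
    {"delta_pos":[0,48,6.5],"turn":[0,0,0],"hand":0},
    {"delta_pos":[0,56,6],"turn":[0,0,0],"hand":0},
    {"delta_pos":[0,64,5],"turn":[0,0,0],"hand":0},
  ],
)

```text
clock: 11.1
eef_pos: [620.6, 0.3, 114.9]
eef_rot: [-3.142, 0.0, 1.571]
wrist_force: [-0.6, 0.6, -0.7]
finger_gap: 17.5
```

```bash
python3 look.py f side top; python3 crop.py f
```

```text
11.1 [6.206e+02 3.000e-01 1.149e+02] [-3.142  0.     1.571] [-0.63  0.64 -0.71] [-0.171  0.074 -0.018] 17.514775517386145
```

View pics/f_s.png

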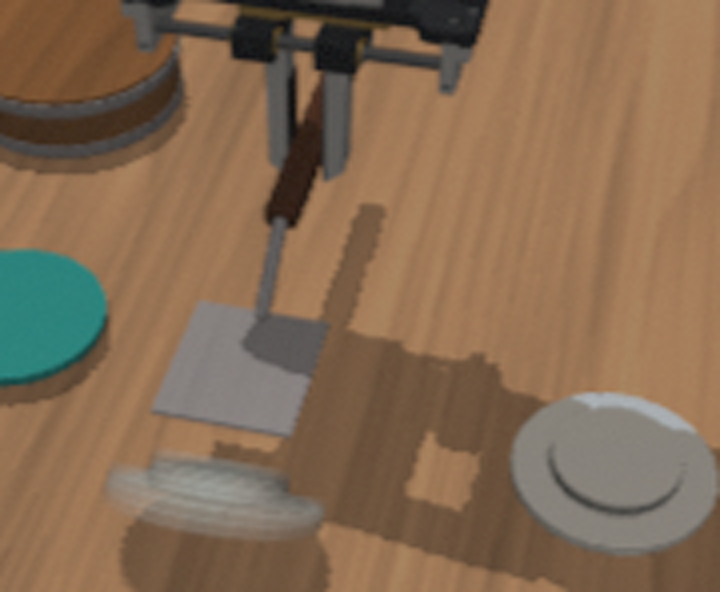

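View pics/f_t.png

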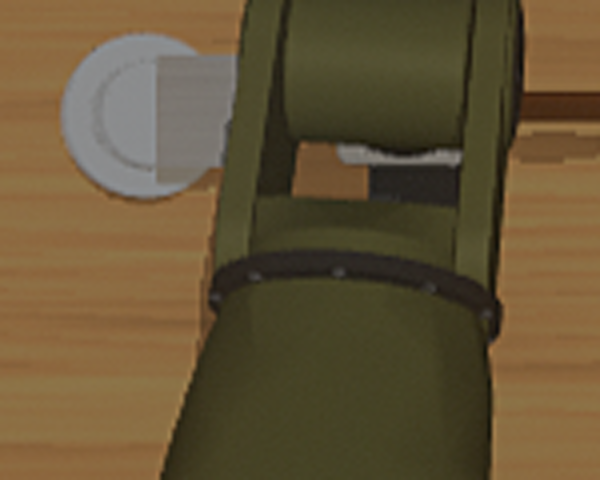

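Emit:
carry_out(
  series=[
    {"delta_pos":[0,-15,2],"turn":[0,0,0],"hand":0},
    {"delta_pos":[-3,-50,2],"turn":[0,0,0.02],"hand":0},
    {"delta_pos":[-10,-95,0],"turn":[0,0,0.06],"hand":0},
    {"delta_pos":[-20,-145,-10],"turn":[0,0,0.1],"hand":0},
    {"delta_pos":[-30,-195,-25],"turn":[0,0,0.14],"hand":0},
    {"delta_pos":[-40,-245,-40],"turn":[0,0,0.18],"hand":0},
    {"delta_pos":[-49,-290,-50],"turn":[0,0,0.21],"hand":0},
    {"delta_pos":[-55,-325,-55],"turn":[0,0,0.235],"hand":0},
  ],
)

```text
clock: 12.2
eef_pos: [564.1, -328.3, 59.5]
eef_rot: [-3.141, -0.0, 1.805]
wrist_force: [0.7, 0.6, -1.8]
finger_gap: 17.5
```

Emit:
carry_out(
  series=[
    {"delta_pos":[-2,-10,-5],"turn":[0,0,0.004],"hand":0},
    {"delta_pos":[-2,-13,-10],"turn":[0,0,0.004],"hand":0},
    {"delta_pos":[-2,-13,-15],"turn":[0,0,0.004],"hand":0},
    {"delta_pos":[-2,-13,-20],"turn":[0,0,0.004],"hand":0},
    {"delta_pos":[-2,-13,-20],"turn":[0,0,0.004],"hand":0},
  ],
)

```text
clock: 12.82
eef_pos: [563.7, -337.4, 39.5]
eef_rot: [-3.141, -0.001, 1.811]
wrist_force: [-0.2, -0.1, -1.6]
finger_gap: 17.6
```

```bash
python3 look.py g side top wrist; python3 - <<'E'
from h import *
a=cv2.imread("pics/g_side.png")[60:300,120:400];
cv2.imwrite("pics/g_s.png",cv2.resize(a,None,fx=2.5,fy=2.4,interpolation=2))
E
```

```text
12.825 [ 563.7 -337.4   39.5] [-3.141e+00 -1.000e-03  1.811e+00] [-0.18 -0.15 -1.62] [-0.122  0.003 -0.027] 17.633812242724417
```

View pics/g_s.png

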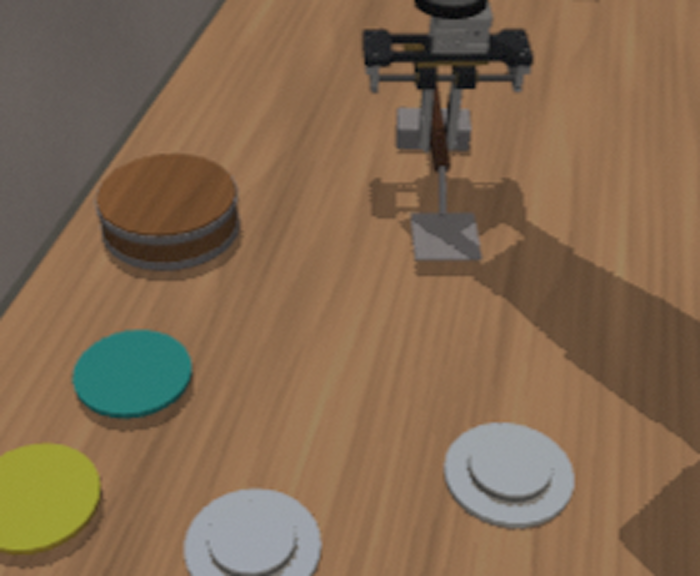

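View pics/g_top.png

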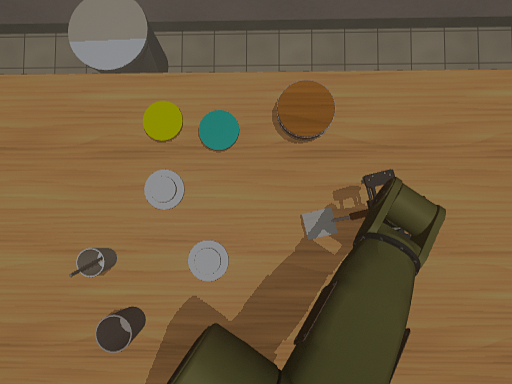

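Emit:
carry_out(
  series=[
    {"delta_pos":[0,0,-5],"turn":[0,0,0],"hand":0},
    {"delta_pos":[0,0,-10],"turn":[0,0,0],"hand":0},
    {"delta_pos":[0,0,-14],"turn":[0,0,0],"hand":0},
    {"delta_pos":[0,0,-17],"turn":[0,0,0],"hand":0},
    {"delta_pos":[0,0,-18.5],"turn":[0,0,0],"hand":0},
    {"delta_pos":[0,0,-18.5],"turn":[0,0,0],"hand":0},
    {"delta_pos":[0,0,-18.5],"turn":[0,0,0],"hand":0},
  ],
)

```text
clock: 13.85
eef_pos: [563.6, -338.2, 21.5]
eef_rot: [3.141, 0.0, 1.81]
wrist_force: [-0.3, -0.2, -1.2]
finger_gap: 17.7
```

Emit:
carry_out(
  series=[
    {"delta_pos":[0,0,0],"turn":[0,0,0],"hand":0.25},
    {"delta_pos":[0,0,0],"turn":[0,0,0],"hand":0.35},
    {"delta_pos":[0,0,0],"turn":[0,0,0],"hand":0.6},
    {"delta_pos":[0,0,0],"turn":[0,0,0],"hand":0.8},
    {"delta_pos":[0,0,0],"turn":[0,0,0],"hand":1},
    {"delta_pos":[0,0,0],"turn":[0,0,0],"hand":1},
    {"delta_pos":[0,0,0],"turn":[0,0,0],"hand":1},
    {"delta_pos":[0,0,0],"turn":[0,0,0],"hand":1},
  ],
)

```text
clock: 14.85
eef_pos: [563.6, -338.2, 21.5]
eef_rot: [3.142, 0.0, 1.81]
wrist_force: [-0.8, 0.0, -0.1]
finger_gap: 89.6
```

Emit:
carry_out(
  series=[
    {"delta_pos":[0,0,20],"turn":[0,0,0],"hand":1},
    {"delta_pos":[0,0,50],"turn":[0,0,0],"hand":1},
    {"delta_pos":[0,0,90],"turn":[0,0,0],"hand":1},
    {"delta_pos":[0,0,140],"turn":[0,0,0],"hand":1},
    {"delta_pos":[-40,0,180],"turn":[0,0,0],"hand":1},
    {"delta_pos":[-90,0,200],"turn":[0,0,0],"hand":1},
    {"delta_pos":[-140,0,210],"turn":[0,0,0],"hand":1},
    {"delta_pos":[-180,0,210],"turn":[0,0,0],"hand":1},
  ],
)

```text
clock: 15.85
eef_pos: [382.1, -338.2, 233.9]
eef_rot: [3.14, 0.003, 1.81]
wrist_force: [0.1, -0.6, 0.0]
finger_gap: 93.9
```

Emit:
carry_out(
  series=[
    {"delta_pos":[0,0,0],"turn":[0,0,0],"hand":1},
    {"delta_pos":[0,0,0],"turn":[0,0,0],"hand":1},
    {"delta_pos":[0,0,0],"turn":[0,0,0],"hand":1},
    {"delta_pos":[0,0,0],"turn":[0,0,0],"hand":1},
  ],
)

```text
clock: 16.35
eef_pos: [384.1, -338.0, 231.2]
eef_rot: [-3.141, -0.0, 1.811]
wrist_force: [0.9, -0.1, 0.0]
finger_gap: 93.9
```

```bash
python3 look.py k side top; python3 - <<'E'
from h import *
im=cv2.imread("pics/k_top.png");i0=cv2.imread("pics/top0.png")
b=np.vstack([cv2.resize(x[180:250,290:430],None,fx=4,fy=4,interpolation=2) for x in(i0,im)]);cv2.imwrite("pics/k_t.png",b)
a=cv2.imread("pics/k_side.png")[60:320,120:400];cv2.imwrite("pics/k_s.png",cv2.resize(a,None,fx=2.5,fy=2.3,interpolation=2))
E
```

```text
16.35 [ 384.1 -338.   231.2] [-3.141 -0.     1.811] [ 0.89 -0.09  0.01] [-0.061 -0.012 -0.011] 93.91454357717512
```

View pics/k_t.png

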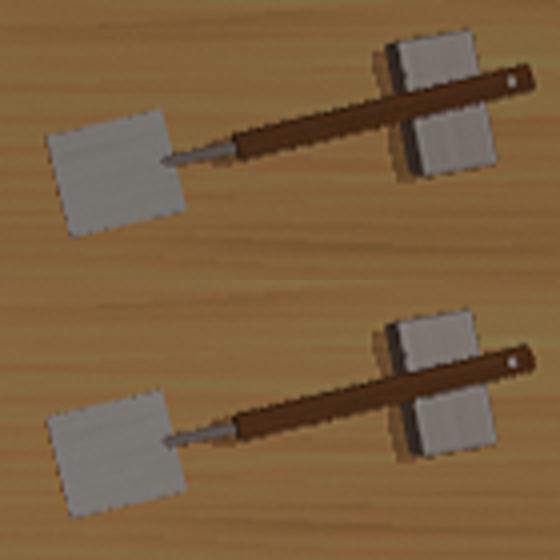

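View pics/k_s.png

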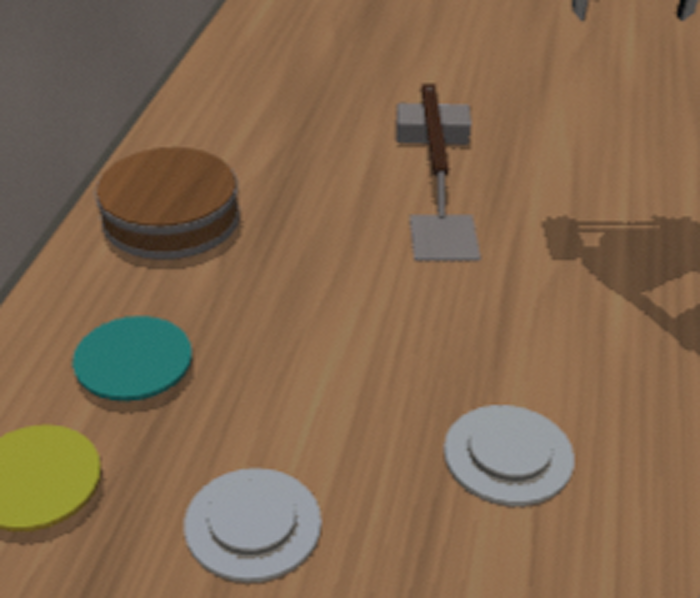

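View pics/k_top.png

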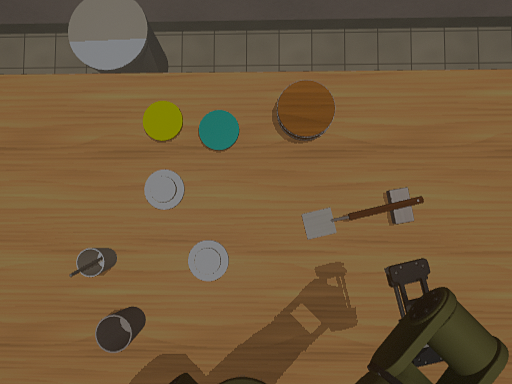

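The lid lies plug up at pixel (164,189). The other lid is unmoved at (208,260), and the spatula is back where it started, with its handle on the rest. Everything is at rest, so I'm handing in.

```bash
python3 -c "
from cell import *
print(sign_off())"
```

```text
the job is handed in; nothing more can be done
None
```

The lid is turned over and lies flat on the bench, plug up. I gripped the spatula by its handle, slid the blade about 13 mm under the lid's near edge and rolled it over its far edge on an arc. It came down about 120 mm further along +y. I then put the spatula back, let go and moved the arm clear, handing in at about 16.5 s.

- **Turned lid:** the last top and side pictures show it flat with its plug up, clear of the blade and everything else. The gripper and arm never came near it.
- **Other lid:** it is at the same pixels as at the start, about (208,260) in the top picture.
- **Spatula:** the before and after top crops match to about a pixel (under 3 mm). Its handle is on the rest and its blade looks flat on the bench.
- **Forces:** the wrist force read no more than about 2.5 N after any move.
- **One disagreement:** a fit to the pictures while I carried the spatula put the blade tip about 3 mm lower than expected. I took this as droop or measuring error and left enough clearance, and nothing later showed a problem.

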